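# Seat a cap mat with the ratchet bench press

## Robot

A 7-joint arm with a two-finger parallel gripper is mounted at the origin on the work surface. World frame = base frame: x ahead of the robot, y to its left, z up, the work surface at z = 0. Lengths are in m, angles in rad, forces in N, time in s.
With the tool pointing down it reaches from about 0.4 to 0.875 m from the base axis. Payload 6.5 kg.
Tool frame: the origin (TCP) lies midway between the tips of the shut fingers; the grasp point (between the pads) lies 19 mm behind it; y points along the fingers, z is the direction in which the jaws open and shut, and the axes are right-handed (so a half turn about y gives the same grasp; the last joint's range is limited). The gripper opens to 85 mm and grips with 20 to 120 N. Pads are 22 mm wide; open, the fingers measure 114 mm over their backs; the gripper's body (76 mm by 85 mm) begins 54 mm behind the grasp point. The pads swing forward as they close: fully open they stand 13 mm farther back than shut.
Start: joints at [1.225, 0.536, -0.004, 1.538, 0.003, 1.067, -0.071], TCP at [0.18, -0.625, 0.231] pointing down, gripper open.
Joint ranges: [-2.7, 2.7], [-0.37, 2.16], [-1.27, 1.26], [0.24, 2.4], [-1.31, 4.45], [0.19, 1.91], [-2.76, 2.76]. Speed limits (rad/s): [2.39, 2.39, 3.14, 3.14, 3.14, 3.14, 3.14].

## Interface

Orientations are given as a 3x3 rotation matrix whose columns are the frame's x, y, z axes.
In Python, from cell import * gives the robot as it stands. The module is installed in compiled form; this text tells all that it offers.
- The arm moves only by the shell command python3 -m inch 'ROWS' [OPENING] [FORCE]. ROWS is JSON, a list of rows, each a list of 2 entries, a list of its own where there are three numbers: the shift along the tool's x, y, z in m, then the turn, a rotation vector about the tool's x, y, z in units of 6 degrees (1.0 is 6 degrees). A call has exactly 10 rows; each row shifts and turns the commanded pose from where the row before left it, along the tool's axes as they then stand; what a row does not reach is not made up. A row lasts 1/12 s, in which the tool goes at most 41.7 mm and 7.16 degrees, less where a joint would pass 70% of its speed; a pose out of reach is approached as far as the arm can. A call is refused whole if a number of a shift passes 0.0417 or a number of a turn 1, either way. A call with a gripper value outside its range is refused whole. OPENING is the closure in counts, from 0 (fully open) to 255 (shut), set as the call begins (- or left out, the last holds). The fingers move at their own pace and stop on an object; FORCE is the grip in N (left out, the last holds). Time passes only in rows, so rows that do not move let the fingers close, or fill a call up. It gives the time, the measured TCP pose, the force and the opening at its end, in the units of the state.
- state(): the state, without advancing time (a new reading comes with each control period).
- get_image(name): name is "scene" or "top" or "wrist"; returns a dict with "color" (400x640x3 uint8, red, green, blue), "fx", "fy", "cx", "cy" (pixels), "dist_coeffs" ([k1, k2, p1, p2, k3] as OpenCV has them; the pictures are not rectified), "rvec" (rotation vector, rad) and "tvec" (3), from world to camera coordinates, as OpenCV has them; the wrist camera has in their place "mount" (4x4, takes a point from camera to tool coordinates, whose origin is the TCP and whose axes are the tool frame's). Camera axes: x right, y down, z forward; pixel columns grow to the right and rows downward; lengths in m; the calibration is good to about 2 mm. A picture is of the moment at which its call begins: read the wrist's pose just before it. There is no depth.
- close_job(): hands the job in, once; it reports no verdict.
The state is a dict: "t": time; "joints": joint angles; "dq": joint speeds; "effort": joint torques, N m; "eef_pos": TCP position; "orientation": TCP orientation; "contact_force": force on the tool from outside, world axes, zero at the start; "torque": the same for the moment, N m; "gripper_width": finger opening in m.
Only numpy, scipy, OpenCV 4.12 (cv2) and the standard library are available. Lean on these libraries where they do the work, as an engineer would, in place of code of your own. Each camera call takes 0.05 s, during which the arm holds its last target.

## Task

A sample block stands in the bench press with its blue cap mat only laid on, and the press lever is held up by the ratchet: with your fingertips, press the red thumb tab of the pawl down until it snaps clear of the ratchet wheel and stays there, then push the black paddle of the lever down until the mat is fully home on the block. Nothing needs to be grasped, lifted or moved aside; do not lean hard on the lever while the pawl is still in the teeth, and do not push on the ram itself. Leave the lever down, the pawl clear, and the other things where they stand.

Things in the scene. Friction and masses are not known exactly. Their poses are not given: they have to be found in the camera images.
- press: white C-frame rack-and-pinion bench press, 200 mm deep, 160 mm wide, 206 mm high to the top of its head, fixed to the deck. Origin: deck level, on the ram's line; x points to the column at the rear (the front is -x), z up. On the base under the ram a white sample block (86 x 128 x 40 mm) in a nest, under a 116 mm wide pressing plate. Ratchet wheel and pawl are on the -y side of the head, the lever on the +y side
- pawl (a joint): angle of the steel pawl: 0 = its nose is in the ratchet teeth and stops the lever from going down, 0.40 = fully clear (end stop). Pressing the tab down makes it grow. A sprung detent snaps it to the nearer end: about 5 N on the tab at first, less as it goes; past 0.20 it snaps clear by itself and stays
- pawl_tab (a point): centre of the upper face of the pawl's red thumb tab (26 mm along press x, 30 mm along press y, 8 mm thick). At pawl 0 it lies at press (-0.050, -0.049, 0.234). Pressed fully (0.40) it goes down 18 mm and turns about a pivot 46 mm behind it along press +x. Free above; the raised ram's top end (22 mm square, z 0.247) stands 50 mm from it
- lever (a joint): angle of the lever about the shaft: 0 = 40 degrees above level; grows downward; 1.05 = mat fully home, 1.06 = end stop (about 21 degrees below level). Drives the ram down 20 mm per rad; the pressing plate meets the mat at 0.80. With the pawl in it stops within 0.18. It stays where it is left (friction); swinging it takes about 2 N at the paddle, seating the mat 7 N. Leaning on it with the pawl in makes the pawl bind (7 N on the tab)
- shaft (a point): point on the lever's horizontal turning axis (along press y), level with the middle of the lever; at press (0.032, 0.065, 0.185)
- lever_grip (a point): centre of the upper face of the black flat hand paddle at the lever's end, the spot to push down on. The paddle is 90 mm long along the lever (115 to 205 mm from the shaft axis), 34 mm wide, 14 mm thick; this point is 160 mm from the shaft axis along the lever and 7 mm above its middle line. The rest of the lever is a 13 mm bar
- ram: steel ram (22 mm square, 150 mm long) with an aluminium pressing plate 76 x 116 x 10 mm at its foot, driven by the lever. Origin: underside of the plate, on the ram's line
- mat (a joint): how far the blue cap mat (82 x 124 x 6 mm) has gone down into the block: 0 = laid on, standing 5 mm proud, 0.005 = fully home
- dropper_a: white dropper bottle with a white cap, 25 mm across, 66 mm high; origin under its foot
- dropper_b: white dropper bottle with a red cap, 25 mm across, 66 mm high; origin under its foot
- timer: grey bench timer, 24 x 66 x 60 mm; origin under its foot
- reagents: white reagent block with 15 holes, 70 x 115 x 35 mm; origin under its foot
- beaker: white plastic beaker, 80 mm across, 95 mm high; origin under its foot
- wipes: white jar with a blue lid, 72 mm across, 115 mm high; origin under its foot
- spare_mat: spare green cap mat lying flat, 82 x 124 x 6 mm; origin under its foot

How it is judged:
On the way, in this order (a step that is already met when the one before it is completed fails the run):
1. the pawl is snapped clear of the teeth (value of joint pawl above 0.33 rad), for 0.2 s.
2. the lever is pushed down and the mat is home (value of joint mat above 0.004 m and value of joint lever above 0.97 rad), for 0.1 s.
At the end, for the whole second after the job is handed in: The mat is at least 4 mm down (of 5), the lever at 0.95 rad or more and at rest, the pawl clear of the teeth (0.33 rad or more), and every loose thing within 15 mm of where it stood (value of joint mat above 0.004 m and value of joint lever above 0.95 rad and value of joint pawl above 0.33 rad and velocity of joint lever below 0.1 rad/s and distance of each of dropper_a, dropper_b, timer, reagents, beaker, wipes, spare_mat from where it was at the start of the episode below 0.015 m); the robot touches nothing.
It fails at once if more than 35 N on the lever while the pawl is still in the teeth (value of joint pawl below 0.2 rad and (contact force between the fingers and lever_c0 above 35 N or contact force between the fingers and lever_c1 above 35 N)).
It fails at once if the ram or its plate is pushed instead of the lever (more than 3 N) (contact force between any of the fingers, the arm and ram above 3 N).
It fails at once if a loose thing is lifted, carried or knocked more than 15 mm (distance of any of dropper_a, dropper_b, timer, reagents, beaker, wipes, spare_mat from where it was at the start of the episode above 0.015 m).
It also fails if it takes over 51 s, if anything falls off the work surface, if the arm or the gripper's body presses on something with over 40 N, if the wrist force passes 120 N, or if a joint passes its speed limit or range.

## Working session

There is one attempt and no reset: what is moved stays moved. The work goes in short steps, Python scripts to look and compute and a shell command to move; the robot and the scene stay as the last step left them, time stands still between calls to the robot, and variables do not carry over. Pictures are saved under pics/ and viewed, and the job is handed in when it is done.

```bash
mkdir -p pics
python3 - <<'E'
from cell import *
import cv2,numpy as np
s=state()
for k in ("t","eef_pos","orientation","gripper_width","contact_force"): print(k,np.round(s[k],4).tolist())
for n in ("scene","top","wrist"):
    g=get_image(n); cv2.imwrite(f"pics/{n}0.png",g["color"][:,:,::-1])
    print(n,{k:np.round(v,4).tolist() for k,v in g.items() if k!="color"})
E
```

```text
t 0.0
eef_pos [0.1793, -0.6241, 0.2304]
orientation [[-0.9611, -0.0006, 0.2762], [-0.2762, 0.0016, -0.9611], [0.0001, -1.0, -0.0017]]
gripper_width 0.0855
contact_force [1.062, 0.7605, -0.2086]
scene {'fx': 406.8715, 'fy': 406.8715, 'cx': 317.9253, 'cy': 198.2361, 'dist_coeffs': [-0.0532, 0.0, 0.0, 0.0, 0.0], 'rvec': [1.3272, 1.9735, -1.0647], 'tvec': [0.1719, -0.1176, 1.612]}
top {'fx': 407.7056, 'fy': 407.7056, 'cx': 325.2589, 'cy': 195.8922, 'dist_coeffs': [0.0252, 0.0, 0.0, 0.0, 0.0], 'rvec': [2.1655, -2.1045, 0.2084], 'tvec': [0.0182, 0.5738, 1.1788]}
wrist {'fx': 301.3548, 'fy': 301.3548, 'cx': 315.9394, 'cy': 199.1491, 'dist_coeffs': [-0.0488, 0.0, 0.0, 0.0, 0.0], 'mount': [[-0.0006, 0.9585, 0.2849, -0.0734], [0.0004, -0.2849, 0.9585, -0.1434], [1.0, 0.0007, -0.0002, -0.0013], [0.0, 0.0, 0.0, 1.0]]}
```

View pics/scene0.png

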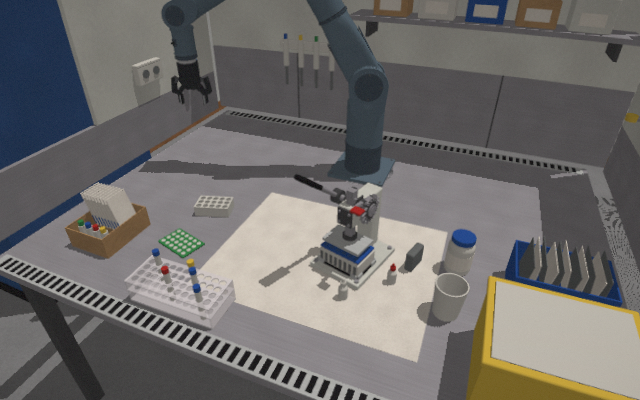

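View pics/top0.png

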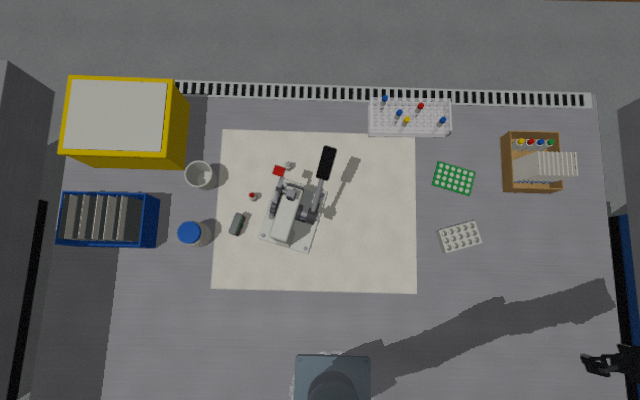

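View pics/wrist0.png

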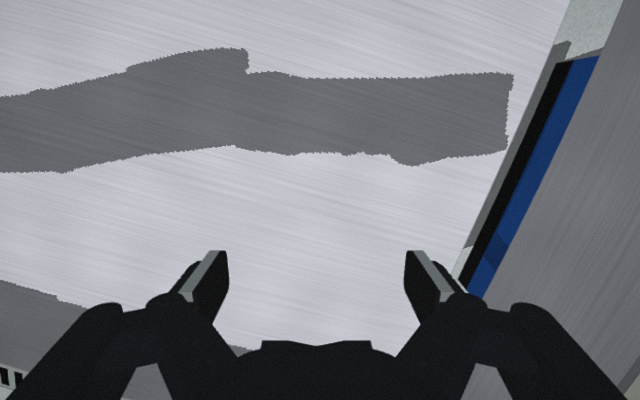

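The press stands in the middle of the light mat, with its front facing away from the robot. In the top view the red tab is near (279,171) and the black paddle near (327,162). I'll enlarge both views.

Run:
```python
import cv2
a=cv2.imread("pics/top0.png")[130:260,225:365]; cv2.imwrite("pics/topc.png",cv2.resize(a,None,fx=4.6,fy=4.6,interpolation=cv2.INTER_CUBIC))
a=cv2.imread("pics/scene0.png")[165:305,280:440]; cv2.imwrite("pics/scenec.png",cv2.resize(a,None,fx=4.2,fy=4.2,interpolation=cv2.INTER_CUBIC))
```

```text
(no output)
```

View pics/topc.png

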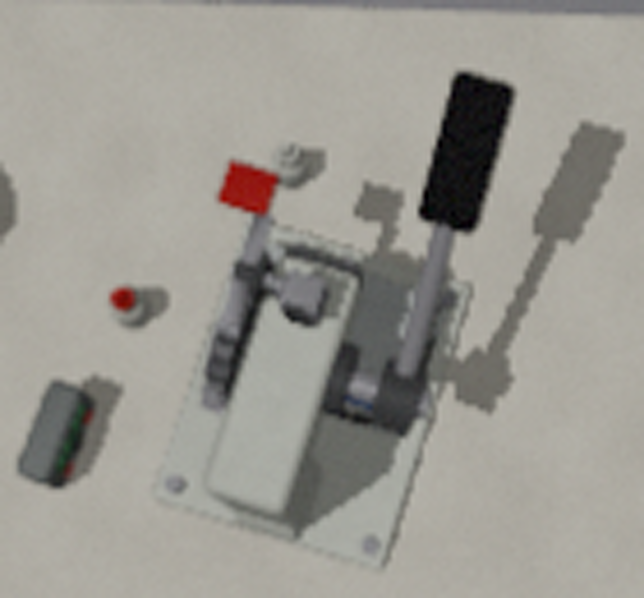

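View pics/scenec.png

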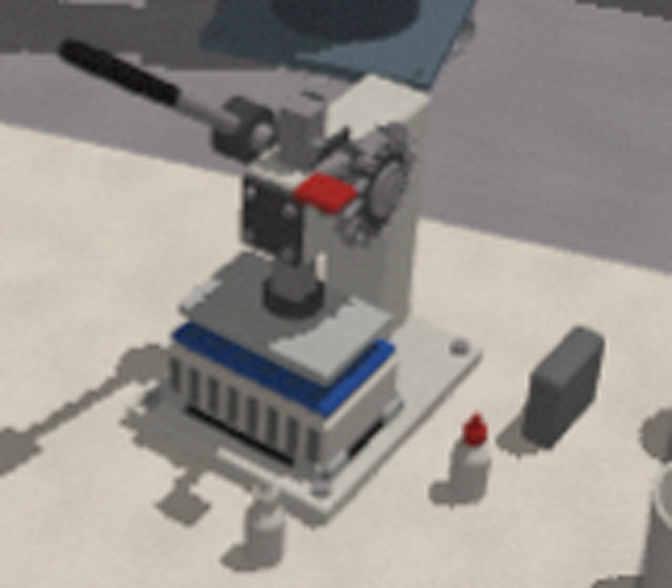

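```bash
cat > h.py <<'E'
from cell import *
import cv2,numpy as np
from scipy.optimize import least_squares
from scipy.spatial.transform import Rotation as R
def proj(g,P): return cv2.projectPoints(np.array(P,float),np.array(g["rvec"]),np.array(g["tvec"]),np.array([[g["fx"],0,g["cx"]],[0,g["fy"],g["cy"]],[0,0,1]]),np.array(g["dist_coeffs"]))[0][:,0]
def pw(p,P):
    c,s=np.cos(p[2]),np.sin(p[2]); P=np.array(P,float)
    return np.c_[p[0]+c*P[:,0]-s*P[:,1],p[1]+s*P[:,0]+c*P[:,1],P[:,2]]
def lev(r,h,y,q):
    a=np.deg2rad(40)-q
    return [0.032-r*np.cos(a)-h*np.sin(a),0.065+y,0.185+r*np.sin(a)+h*np.cos(a)]
E
python3 - <<'E'
from h import *
G={n:get_image(n) for n in("top","scene")}
tab=[[-.063,-.064,.234],[-.063,-.034,.234],[-.037,-.034,.234],[-.037,-.064,.234]]
tt=np.array([[234,160],[280,173],[263,214],[219,203]])/4.6+[225,130]
ts=np.array([[340,212],[297,197],[320,172],[357,188]])/4.2+[280,165]
pt=np.array([[458,72],[513,86],[472,230],[420,217]])/4.6+[225,130]
def res(p,full=False):
    pad=[lev(.205,.007,-.017,p[3]),lev(.205,.007,.017,p[3]),lev(.115,.007,.017,p[3]),lev(.115,.007,-.017,p[3])]
    r=np.r_[proj(G["top"],pw(p,tab))-tt,proj(G["top"],pw(p,pad))-pt,proj(G["scene"],pw(p,tab))-ts]
    return r if full else r.ravel()
f=least_squares(res,[.5,.05,3.0,0],loss='soft_l1'); print(f.x); print(np.round(res(f.x,True),1))
p=f.x
for n,P in (("tab",[-.05,-.049,.234]),("ramtop",[0,0,.247]),("grip0",lev(.16,.007,0,p[3])),("grip105",lev(.16,.007,0,1.05)),("shaft",[.032,.065,.185])): print(n,np.round(pw(p,[P])[0],4))
E
```

```text
[ 0.54088011  0.12751191  2.8526248  -0.03895591]
[[-1.4 -0.6]
 [-0.4  0.1]
 [-0.   0.5]
 [-1.5 -0.7]
 [-1.1 -0.9]
 [ 0.5  0.4]
 [ 0.1  0.6]
 [-1.5 -0.8]
 [-1.8 -1.2]
 [-2.1 -2.2]
 [-1.4 -1.1]
 [ 0.2 -0.5]]
tab [0.6028 0.1602 0.234 ]
ramtop [0.5409 0.1275 0.247 ]
grip0 [0.6098 0.0392 0.2977]
grip105 [0.6333 0.0322 0.1364]
shaft [0.4917 0.0743 0.185 ]
```

The fit residual is about 1 px, or roughly 3 mm. The tab comes out at (0.603, 0.160, 0.234) and the lever grip at (0.610, 0.039, 0.298). I'll shut the fingers, rise and travel toward the tab.

```bash
python3 -m inch '[[[-0.022,-0.017,-0.022],[0,0,0]],[[-0.022,-0.017,-0.022],[0,0,0]],[[-0.022,-0.017,-0.022],[0,0,0]],[[-0.022,-0.017,-0.022],[0,0,0]],[[-0.022,-0.017,-0.022],[0,0,0]],[[-0.022,-0.017,-0.022],[0,0,0]],[[-0.022,-0.017,-0.022],[0,0,0]],[[-0.022,-0.017,-0.022],[0,0,0]],[[-0.022,-0.017,-0.022],[0,0,0]],[[-0.022,-0.017,-0.022],[0,0,0]]]' 255 60
python3 -c "
from cell import *;s=state();print(s['joints'],s['eef_pos'],s['orientation'])"
```

```text
t: 1.08
eef_pos: [0.3305, -0.351, 0.4022]
orientation: [[-0.961, 0.0, 0.276], [-0.276, -0.0, -0.961], [0.0, -1.0, 0.0]]
contact_force: [1.2, -0.3, -0.1]
gripper_width: 0.0002
[ 0.86373221  0.10320276 -0.15503823  1.72311807  0.01669551  1.31627201
 -0.5857123 ] [ 0.33054878 -0.35097295  0.40219917] [[-9.61116763e-01  3.74096164e-05  2.76142293e-01]
 [-2.76142288e-01 -3.60111223e-04 -9.61116698e-01]
 [ 6.34869321e-05 -9.99999934e-01  3.56439311e-04]]
```

```bash
python3 -m inch '[[[-0.028,0,-0.029],[0,0,0]],[[-0.028,0,-0.029],[0,0,0]],[[-0.028,0,-0.029],[0,0,0]],[[-0.028,0,-0.029],[0,0,0]],[[-0.028,0,-0.029],[0,0,0]],[[-0.028,0,-0.029],[0,0,0]],[[-0.028,0,-0.029],[0,0,0]],[[-0.028,0,-0.029],[0,0,0]],[[-0.028,0,-0.029],[0,0,0]],[[-0.028,0,-0.029],[0,0,0]]]'
python3 -c "
from cell import *;s=state();print(s['joints'],s['eef_pos'])"
```

```text
t: 1.92
eef_pos: [0.5197, 0.0052, 0.4014]
orientation: [[-0.961, 0.0, 0.276], [-0.276, -0.0, -0.961], [-0.0, -1.0, 0.0]]
contact_force: [1.4, -0.4, -0.1]
gripper_width: -0.0003
[ 0.33742104  0.20777416 -0.51479948  1.62372768  0.1049797   1.33726844
 -1.48385544] [0.51968328 0.00524295 0.40143472]
```

```bash
python3 -m inch '[[[-0.025,0,-0.025],[0,0,0]],[[-0.025,0,-0.025],[0,0,0]],[[-0.025,0,-0.025],[0,0,0]],[[-0.024,0,-0.025],[0,0,0]],[[-0.024,0,-0.026],[0,0,0]],[[0,0.03,0],[0,0,0]],[[0,0.03,0],[0,0,0]],[[0,0.03,0],[0,0,0]],[[0,0.02,0],[0,0,0]],[[0,0,0],[0,0,0]]]'
python3 - <<'E'
from h import *
s=state();print(s['joints'],s['eef_pos'])
for n in("top","scene","wrist"):
    g=get_image(n)["color"][:,:,::-1]
    if n=="top": g=cv2.resize(g[110:260,205:365],None,fx=4,fy=4)
    if n=="scene": g=cv2.resize(g[125:275,280:440],None,fx=4,fy=4)
    cv2.imwrite(f"pics/{n}1.png",g)
E
```

```text
t: 2.75
eef_pos: [0.6001, 0.1573, 0.2863]
orientation: [[-0.961, -0.008, 0.276], [-0.276, -0.003, -0.961], [0.009, -1.0, 0.0]]
contact_force: [-0.1, -0.6, -0.9]
gripper_width: 0.0002
[ 0.04969375  0.49631273 -0.54207098  1.52878662  0.26568785  1.19949289
 -1.82868712] [0.60006446 0.15728897 0.28626624]
```

View pics/wrist1.png

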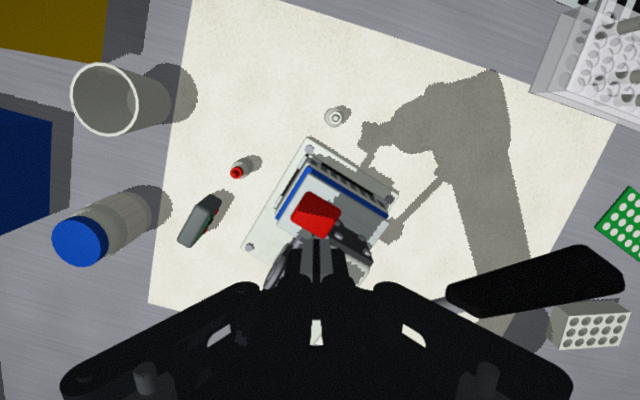

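View pics/scene1.png

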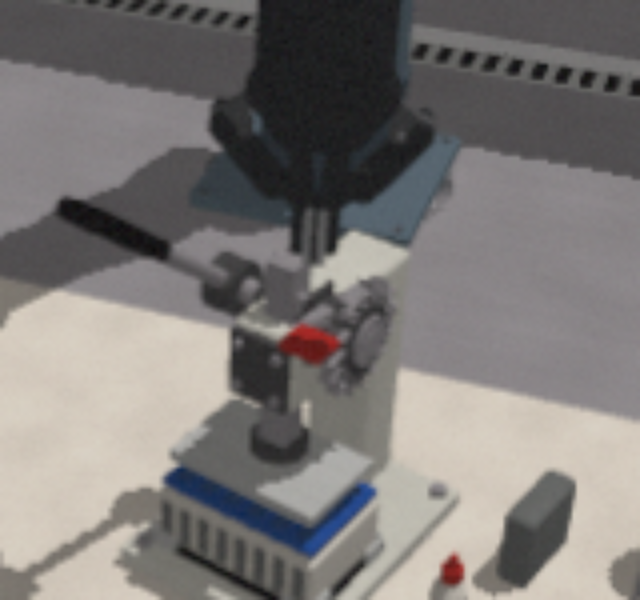

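The wrist view shows the red tab around (317,215), just ahead of the shut fingertips. I'll back-project it to the tab's height to check the fit.

Run:
```python
from h import *
s=state(); g=get_image("wrist"); M=np.array(g["mount"]); cv2.imwrite("pics/wrist2.png",cv2.resize(g["color"][150:300,220:420,::-1],None,fx=4,fy=4,interpolation=cv2.INTER_CUBIC))
K=np.array([[g["fx"],0,g["cx"]],[0,g["fy"],g["cy"]],[0,0,1]])
T=np.eye(4);T[:3,:3]=s["orientation"];T[:3,3]=s["eef_pos"];C=T@M
print(s["eef_pos"])
p=[.5409,.1275,2.8526]
P=pw(p,[[-.063,-.064,.234],[-.063,-.034,.234],[-.037,-.034,.234],[-.037,-.064,.234],[-.05,-.049,.234],[0,0,.247]])
Ci=np.linalg.inv(C)
print("predicted",np.round(cv2.projectPoints(P,cv2.Rodrigues(Ci[:3,:3])[0],Ci[:3,3],K,np.array(g["dist_coeffs"]))[0][:,0],1).tolist())
for u in [(307,194),(341,209),(330,237),(292,222),(317,215)]:
    q=cv2.undistortPoints(np.array([[u]],float),K,np.array(g["dist_coeffs"]))[0,0]
    d=C[:3,:3]@[*q,1]; o=C[:3,3]; print(u,np.round(o+d*(.234-o[2])/d[2],4))
```

```text
[0.60326957 0.1589374  0.29274889]
predicted [[307.9, 191.5], [343.6, 213.5], [323.7, 241.8], [288.5, 221.1], [316.0, 217.3], [335.3, 310.3]]
(307, 194) [0.6176 0.171  0.234 ]
(341, 209) [0.6137 0.1449 0.234 ]
(330, 237) [0.591  0.1462 0.234 ]
(292, 222) [0.5946 0.1757 0.234 ]
(317, 215) [0.6047 0.16   0.234 ]
```

View pics/wrist2.png

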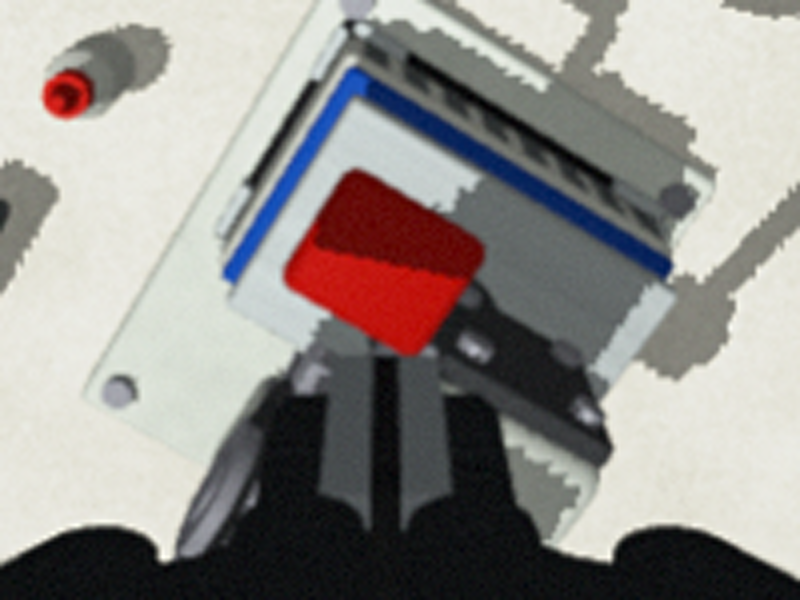

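The wrist view agrees to about 2 mm: the tab centre is at (316,215) px, or (0.605, 0.160). Next I press down slowly, moving slightly forward.

```bash
python3 -m inch '[[[-0.004,0.02,0],[0,0,0]],[[0,0.02,0],[0,0,0]],[[0,0.01,0],[0,0,0]],[[0,0.004,0],[0,0,0]],[[0,0.004,0],[0,0,0]],[[0,0.004,0],[0,0,0]],[[0,0.004,0],[0,0,0]],[[0,0.003,0],[0,0,0]],[[0,0,0],[0,0,0]],[[0,0,0],[0,0,0]]]'
python3 - <<'E'
from h import *
s=state();print(s['eef_pos'],s['contact_force'])
for n in("top","scene"):
    g=get_image(n)["color"][:,:,::-1]
    if n=="top": g=cv2.resize(g[110:260,205:365],None,fx=4,fy=4)
    if n=="scene": g=cv2.resize(g[125:275,280:440],None,fx=4,fy=4)
    cv2.imwrite(f"pics/{n}3.png",g)
E
```

```text
t: 3.78
eef_pos: [0.6061, 0.1599, 0.2221]
orientation: [[-0.961, -0.001, 0.276], [-0.276, 0.0, -0.961], [0.001, -1.0, -0.0]]
contact_force: [-0.8, 0.0, 1.0]
gripper_width: 0.0
[0.60614658 0.15986551 0.22210885] [-0.83832751  0.04288196  1.02909897]
```

View pics/scene3.png

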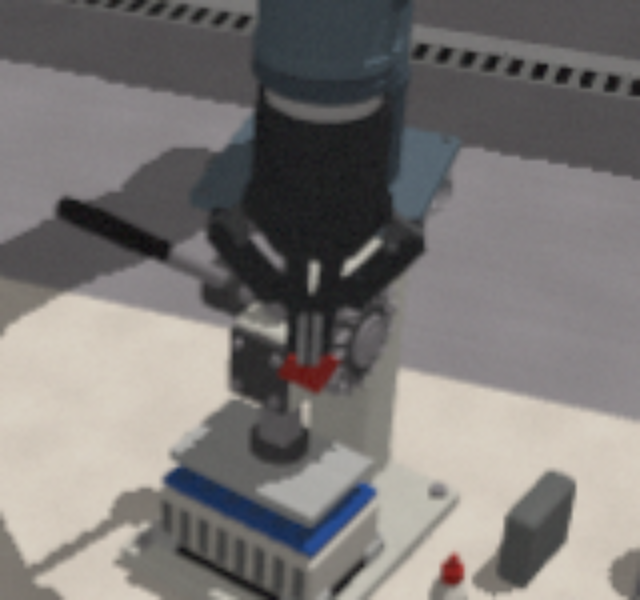

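The tab is down, and the force has dropped to about 1 N, which fits a snap. I'll press a few mm more, then rise and look.

```bash
python3 -m inch '[[[0,0.003,0],[0,0,0]],[[0,0.003,0],[0,0,0]],[[0,0.002,0],[0,0,0]],[[0,0,0],[0,0,0]],[[0,0,0],[0,0,0]],[[0,0,0],[0,0,0]],[[0,-0.015,0],[0,0,0]],[[0,-0.03,0],[0,0,0]],[[0,-0.03,0],[0,0,0]],[[0,-0.03,0],[0,0,0]]]'
python3 - <<'E'
from h import *
s=state();print(s['eef_pos'],s['contact_force'])
for n in("wrist","scene"):
    g=get_image(n)["color"][:,:,::-1]
    if n=="wrist": g=cv2.resize(g[130:280,220:420],None,fx=4,fy=4)
    if n=="scene": g=cv2.resize(g[155:275,300:420],None,fx=5,fy=5)
    cv2.imwrite(f"pics/{n}4.png",g)
E
```

```text
t: 4.72
eef_pos: [0.6061, 0.1596, 0.32]
orientation: [[-0.961, -0.001, 0.276], [-0.276, -0.0, -0.961], [0.001, -1.0, -0.0]]
contact_force: [0.6, 0.4, 0.8]
gripper_width: -0.0003
[0.60605667 0.15961481 0.32004671] [0.57968892 0.3930955  0.75323086]
```

View pics/scene4.png

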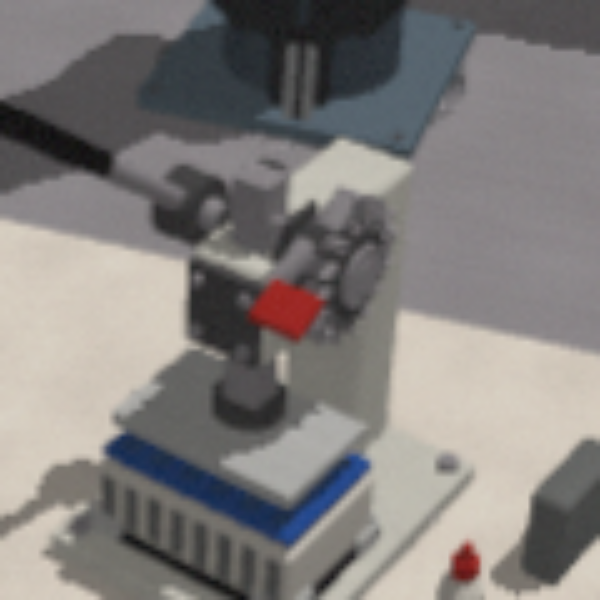

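View pics/wrist4.png

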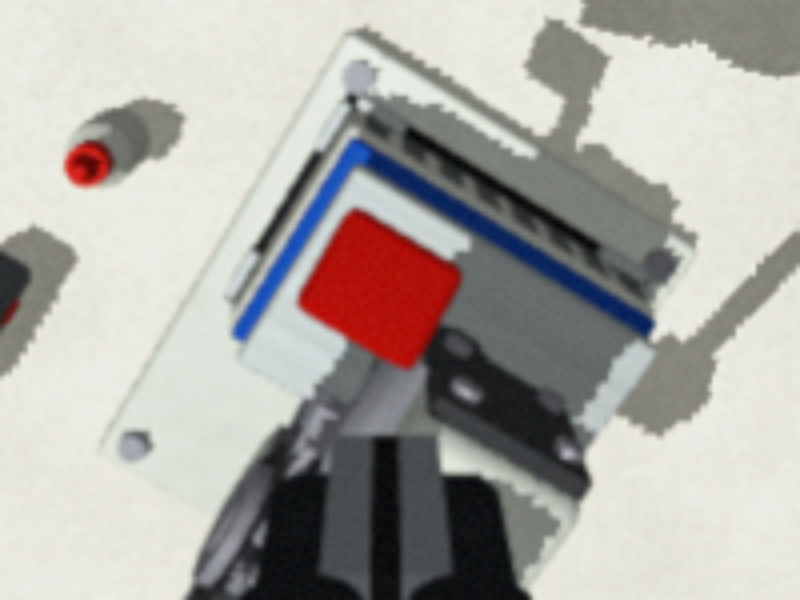

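The pawl stays down with the finger off it. I'll check its angle numerically and work out the lever path.

Run:
```python
from h import *
p=[.541,.1275,2.8526]; g=get_image("scene")
cv2.imwrite("pics/tmp.png",g["color"][:,:,::-1])
m=g["color"].astype(int); m=(m[...,0]>110)&(m[...,1]<60)&(m[...,2]<60); ys,xs=np.nonzero(m[190:235,335:385]); print("red centroid",xs.mean()+335,ys.mean()+190)
for a in(0,.2,.4):
    x,z=-.046,0  # relative to pivot, pivot at press x=-.004
    X=-.004-.046*np.cos(a); Z=.234-.046*np.sin(a)
    print(a,proj(g,pw(p,[[X,-.049,Z]]))[0])
s=state();Rm=np.array(s["orientation"]);e=np.array(s["eef_pos"])
prev=e
for q in(0,.15,.3,.45,.6,.75,.9,1.0,1.05):
    w=pw(p,[lev(.165,.007,0,q)])[0]; print(q,np.round(w,4),"step tool",np.round(Rm.T@(w-prev),4)); prev=w
```

```text
red centroid 356.979797979798 216.34343434343435
0 [356.91593542 209.51031417]
0.2 [356.93080604 212.47508461]
0.4 [357.37348938 214.94175675]
0 [0.6173 0.037  0.2964] step tool [0.025  0.0252 0.1213]
0.15 [0.6303 0.0331 0.277 ] step tool [-0.0113  0.0195  0.0073]
0.3 [0.6402 0.0302 0.2554] step tool [-0.0086  0.0216  0.0056]
0.45 [0.6468 0.0282 0.2323] step tool [-0.0057  0.0231  0.0037]
0.6 [0.6499 0.0273 0.2081] step tool [-0.0026  0.0242  0.0017]
0.75 [0.6494 0.0275 0.1834] step tool [ 0.0005  0.0247 -0.0003]
0.9 [0.6454 0.0286 0.1588] step tool [ 0.0036  0.0246 -0.0022]
1.0 [0.6408 0.03   0.1426] step tool [ 0.0041  0.0161 -0.0026]
1.05 [0.638  0.0309 0.1347] step tool [ 0.0026  0.0079 -0.0016]
```

The red centroid is at or beyond the 0.40 prediction, so the pawl is clear. Next I move above the paddle.

```bash
python3 -m inch '[[[0,-0.03,0],[0,0,0]],[[0,-0.03,0],[0,0,0]],[[0.005,0,0.03],[0,0,0]],[[0.005,0,0.03],[0,0,0]],[[0.005,0,0.03],[0,0,0]],[[0.005,0,0.031],[0,0,0]],[[0.005,0,0],[0,0,0]],[[0,0.02,0],[0,0,0]],[[0,0.02,0],[0,0,0]],[[0,0,0],[0,0,0]]]'
python3 - <<'E'
from h import *
s=state();print(s['joints'],s['eef_pos'],s['contact_force'])
for n in("wrist","top"):
    g=get_image(n)["color"][:,:,::-1]
    if n=="top": g=cv2.resize(g[110:260,225:385],None,fx=4,fy=4)
    cv2.imwrite(f"pics/{n}5.png",g)
E
```

```text
t: 5.7
eef_pos: [0.6133, 0.0357, 0.334]
orientation: [[-0.961, -0.008, 0.276], [-0.276, -0.001, -0.961], [0.008, -1.0, -0.001]]
contact_force: [-1.4, -0.2, -0.7]
gripper_width: 0.0001
[ 0.23515255  0.44344697 -0.51996496  1.48336287  0.22316321  1.2826975
 -1.59953752] [0.61326718 0.03566532 0.33404753] [-1.40213939 -0.18245043 -0.71422174]
```

View pics/wrist5.png

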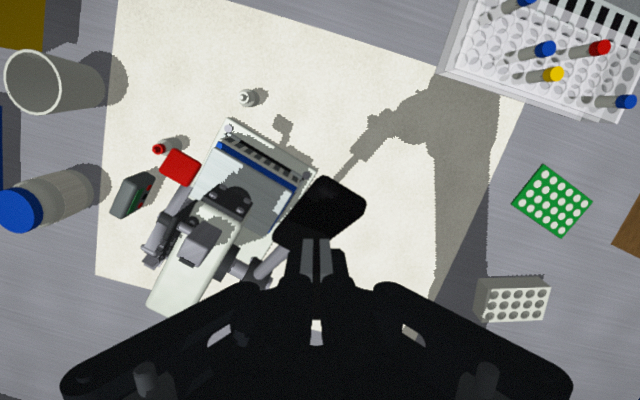

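The fingertips are over the paddle. I'll approach and push along the arc.

```bash
python3 -m inch '[[[0,0.014,0],[0,0,0]],[[0,0.014,0],[0,0,0]],[[0,0.012,0],[0,0,0]],[[-0.006,0.01,0.0035],[0,0,0]],[[-0.006,0.01,0.0035],[0,0,0]],[[-0.004,0.011,0.003],[0,0,0]],[[-0.004,0.011,0.003],[0,0,0]],[[-0.003,0.0115,0.002],[0,0,0]],[[-0.003,0.0115,0.002],[0,0,0]],[[-0.001,0.012,0.001],[0,0,0]]]'
python3 - <<'E'
from h import *
s=state();print(s['eef_pos'],s['contact_force'])
for n in("wrist","scene"):
    g=get_image(n)["color"][:,:,::-1]
    if n=="scene": g=cv2.resize(g[145:285,280:440],None,fx=4,fy=4)
    cv2.imwrite(f"pics/{n}6.png",g)
E
```

```text
t: 6.63
eef_pos: [0.6477, 0.0263, 0.2212]
orientation: [[-0.961, 0.001, 0.276], [-0.276, -0.0, -0.961], [-0.001, -1.0, 0.0]]
contact_force: [1.0, -0.4, 1.8]
gripper_width: 0.0
[0.64767355 0.02628279 0.22121392] [ 0.96190988 -0.38966933  1.77239451]
```

View pics/scene6.png

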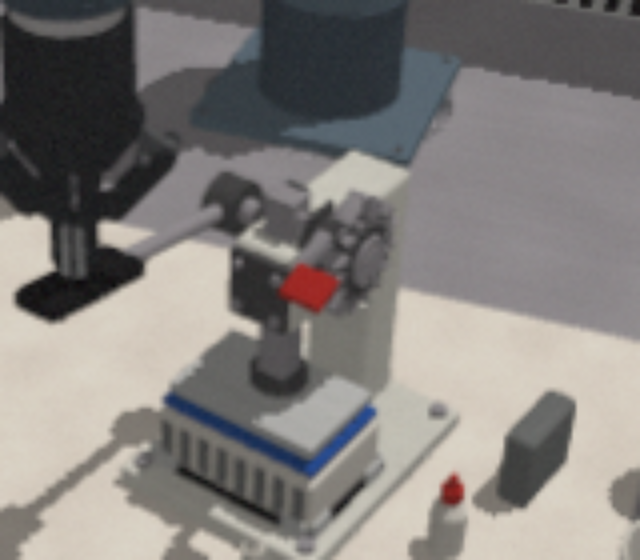

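View pics/wrist6.png

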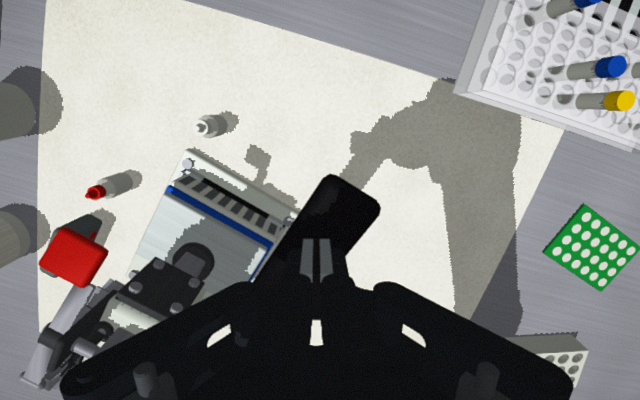

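The lever is swinging down and the pawl stays clear. I'll continue to the bottom.

```bash
python3 -m inch '[[[0,0.012,0],[0,0,0]],[[0,0.012,0],[0,0,0]],[[0.001,0.01,-0.001],[0,0,0]],[[0.001,0.01,-0.001],[0,0,0]],[[0.001,0.01,-0.001],[0,0,0]],[[0.002,0.009,-0.001],[0,0,0]],[[0.002,0.008,-0.001],[0,0,0]],[[0.001,0.006,-0.001],[0,0,0]],[[0,0.003,0],[0,0,0]],[[0,0,0],[0,0,0]]]'
python3 - <<'E'
from h import *
s=state();print(s['eef_pos'],s['contact_force'])
g=get_image("scene")["color"][:,:,::-1]
cv2.imwrite("pics/scene7.png",cv2.resize(g[145:285,280:440],None,fx=4,fy=4))
E
```

```text
t: 7.57
eef_pos: [0.6374, 0.03, 0.1417]
orientation: [[-0.961, -0.0, 0.276], [-0.276, -0.0, -0.961], [0.0, -1.0, 0.0]]
contact_force: [2.2, -1.2, 2.3]
gripper_width: -0.0002
[0.63743824 0.0299768  0.1417059 ] [ 2.20839223 -1.17620749  2.28863931]
```

View pics/scene7.png

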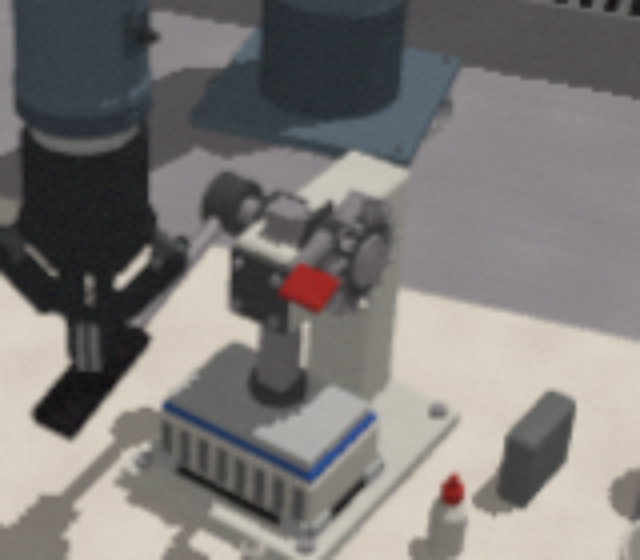

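The mat is nearly in. I'll continue in small steps until the force shows the end stop.

```bash
python3 -m inch '[[[0,0.001,0],[0,0,0]],[[0,0.001,0],[0,0,0]],[[0,0.001,0],[0,0,0]],[[0,0.001,0],[0,0,0]],[[0,0,0],[0,0,0]],[[0,0,0],[0,0,0]],[[0,0,0],[0,0,0]],[[0,0,0],[0,0,0]],[[0,0,0],[0,0,0]],[[0,0,0],[0,0,0]]]'
python3 -m inch '[[[0,0.001,0],[0,0,0]],[[0,0.001,0],[0,0,0]],[[0,0.001,0],[0,0,0]],[[0,0.001,0],[0,0,0]],[[0,0,0],[0,0,0]],[[0,0,0],[0,0,0]],[[0,0,0],[0,0,0]],[[0,0,0],[0,0,0]],[[0,0,0],[0,0,0]],[[0,0,0],[0,0,0]]]'
python3 - <<'E'
from h import *
s=state();print(s['eef_pos'],s['contact_force'])
g=get_image("scene")["color"][:,:,::-1]
cv2.imwrite("pics/scene8.png",cv2.resize(g[145:285,280:440],None,fx=4,fy=4))
E
```

```text
t: 8.45
eef_pos: [0.6367, 0.0305, 0.1391]
orientation: [[-0.961, -0.001, 0.276], [-0.276, -0.0, -0.961], [0.001, -1.0, -0.0]]
contact_force: [-1.9, -1.1, 9.5]
gripper_width: -0.0002
t: 9.28
eef_pos: [0.6384, 0.0308, 0.1376]
orientation: [[-0.961, 0.003, 0.276], [-0.276, -0.0, -0.961], [-0.002, -1.0, 0.001]]
contact_force: [-3.1, -1.9, 21.9]
gripper_width: -0.0001
[0.63844064 0.03081079 0.13756384] [-3.13281192 -1.90884226 21.87147398]
```

View pics/scene8.png

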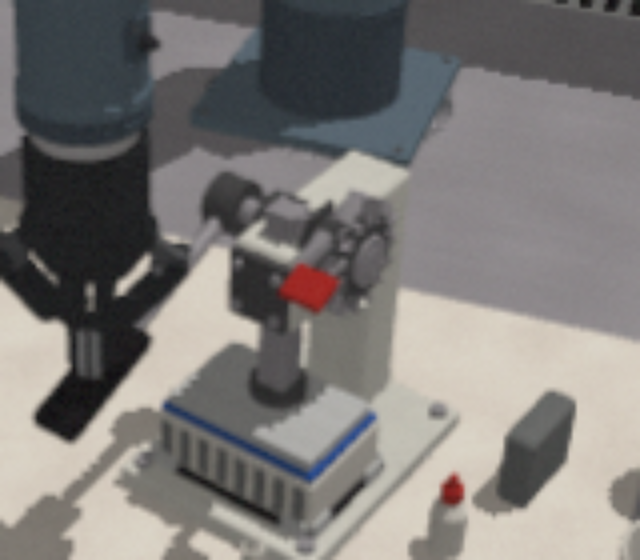

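The force rises to 22 N with no further travel, so the lever is at its end stop. I'll retreat upward.

```bash
python3 -m inch '[[[0,-0.005,0],[0,0,0]],[[0,-0.01,0],[0,0,0]],[[0,-0.03,0],[0,0,0]],[[0,-0.03,0],[0,0,0]],[[0,-0.03,0],[0,0,0]],[[0,-0.03,0],[0,0,0]],[[0,-0.03,0],[0,0,0]],[[0,0,0.03],[0,0,0]],[[0,0,0.03],[0,0,0]],[[0,0,0.03],[0,0,0]]]'
python3 -m inch '[[[0,0,0.03],[0,0,0]],[[0,0,0.03],[0,0,0]],[[0,0,0.03],[0,0,0]],[[0,0,0],[0,0,0]],[[0,0,0],[0,0,0]],[[0,0,0],[0,0,0]],[[0,0,0],[0,0,0]],[[0,0,0],[0,0,0]],[[0,0,0],[0,0,0]],[[0,0,0],[0,0,0]]]'
python3 - <<'E'
from h import *
s=state();print(s['eef_pos'],s['contact_force'])
G={n:get_image(n) for n in("top","scene")}
p=[.541,.1275,2.8526]
for q in(.9,1.0,1.05):
  for n in G: print(q,n,np.round(proj(G[n],pw(p,[lev(.205,.007,-.017,q),lev(.205,.007,.017,q)])),1).tolist())
cv2.imwrite("pics/scene9.png",cv2.resize(G["scene"]["color"][165:305,280:440,::-1],None,fx=4.2,fy=4.2,interpolation=cv2.INTER_CUBIC))
cv2.imwrite("pics/top9.png",cv2.resize(G["top"]["color"][120:260,180:380,::-1],None,fx=4,fy=4,interpolation=cv2.INTER_CUBIC))
E
```

```text
t: 10.17
eef_pos: [0.6617, -0.0561, 0.2997]
orientation: [[-0.96, -0.001, 0.278], [-0.278, 0.001, -0.96], [0.001, -1.0, -0.001]]
contact_force: [0.9, -0.8, 0.5]
gripper_width: 0.0
t: 11.0
eef_pos: [0.6871, -0.1419, 0.2995]
orientation: [[-0.961, -0.0, 0.277], [-0.277, 0.0, -0.961], [-0.0, -1.0, -0.0]]
contact_force: [-0.6, -0.9, 0.4]
gripper_width: -0.0
[ 0.68708365 -0.14188642  0.29945519] [-0.60673234 -0.91905553  0.38548572]
0.9 top [[327.3, 149.7], [338.8, 153.4]]
0.9 scene [[294.7, 245.0], [284.3, 239.4]]
1.0 top [[326.5, 153.6], [337.8, 157.2]]
1.0 scene [[296.5, 250.1], [286.3, 244.5]]
1.05 top [[326.1, 155.6], [337.2, 159.2]]
1.05 scene [[297.6, 252.3], [287.4, 246.8]]
```

View pics/scene9.png

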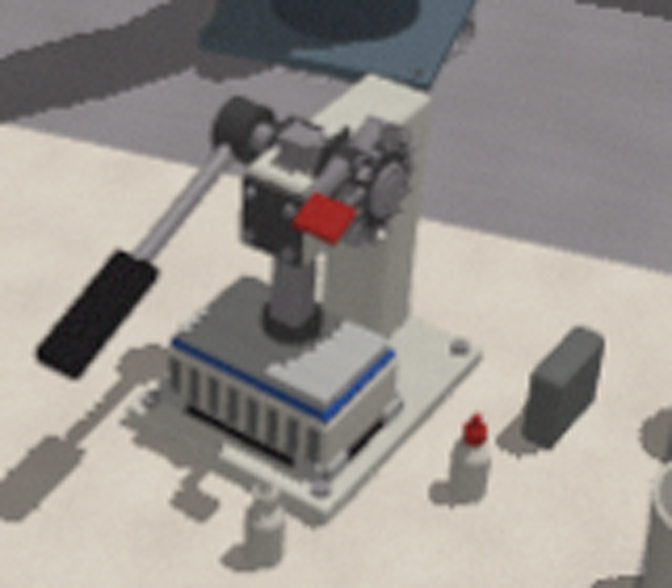

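View pics/top9.png

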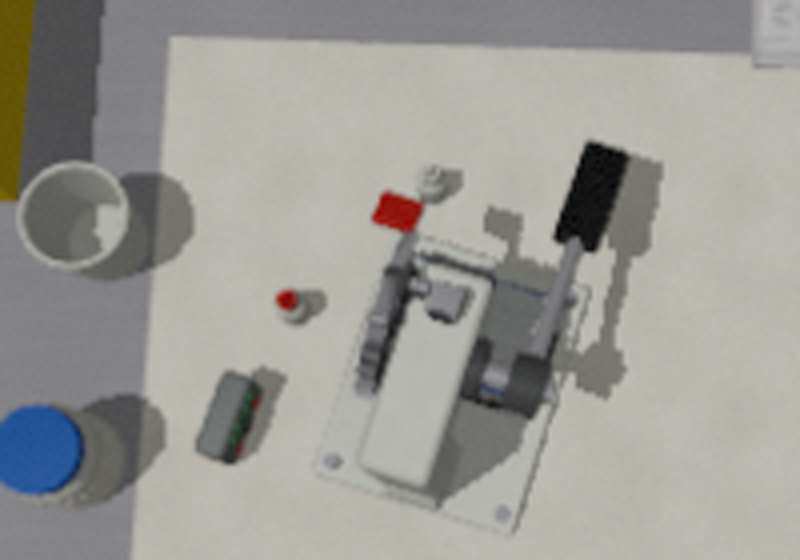

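The paddle end corners in the scene view are at about (298,254) and (289,249) px. That matches the prediction for 1.05 rad or slightly more. The pawl is still down, the bottles and timer stand where they stood, and the robot is clear. I'll hand it in.

```bash
python3 -c "
from cell import *
print(close_job())"
```

```text
the job is handed in; nothing more can be done
None
```

The job is handed in at about 11 s of the 51 s allowed. The pawl is snapped clear and the lever is pushed down to its end stop. The hand-in reports no verdict.

- **Pawl:** I pressed the red tab down with the shut fingertips until it snapped, then lifted off. It stayed down, and its image position is at or slightly past the prediction for 0.40 rad.
- **Lever:** I pushed the paddle along its arc until it stopped moving, at about 22 N, with the pawl already clear. After I lifted off, the paddle's end corners sat within about 2 px of the prediction for 1.05 rad, on the far-down side.
- **Mat:** Only a thin blue edge still shows, so it looks home. I judged this from the pictures and the lever position; I did not measure the mat's depth directly.
- **Other things:** The two dropper bottles, timer, beaker and wipes jar look unmoved in the last pictures, compared by eye. The reagent block and spare mat were not in those close crops, but the arm only passed well above them. The arm ended clear of everything.

No check failed. The only disagreement was 1–2 px (about 3–5 mm) between the fitted press position and the pictures.

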